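Shear the top colour card off the pile onto the reading deck

ROBOT

A 6-joint arm with a two-finger parallel gripper is mounted at the origin on a cart in front of the work surface, level with it; the furniture and walls round the work are solid. World frame = base frame: x ahead of the robot, y to its left, z up, the work surface at z = 0. Lengths are in m, angles in degrees, forces in N, time in s.
With the tool pointing down it reaches from about 0.375 to 0.9 m from the base axis. Payload 3.1 kg.
Tool frame: the origin (TCP) lies at the very end of the fingers, on their centre line; the grasp point (between the pads) lies 19 mm behind it; z points along the fingers, y is the line along which they close (so a half turn about z gives the same grasp; the last joint's range is limited). The gripper opens to 87 mm and grips with 3 to 60 N. Pads are 19 mm wide; open, the fingers measure 117 mm over their backs; the gripper's body (75 mm by 190 mm) begins 51 mm behind the grasp point.
Start: joints at [-76.232, 30.224, 82.088, -0, 67.689, -10.227], TCP at [0.254, -0.571, 0.223] pointing down, gripper open.
Joint ranges: [-176.69, 176.69], [-43.24, 126.21], [12.49, 139.97], [-82, 262], [0, 151.66], [-163.58, 163.58]. Speed limits (degrees/s): [159.86, 159.86, 180, 180, 180, 180].

INTERFACE

Orientations are given as a 3x3 rotation matrix whose columns are the frame's x, y, z axes.
In Python, from rig import bot gives the robot as it stands.
- The arm moves only by the tool move_arm, never from a script. Its argument "increments" is a list of rows, each an object with "xyz": the shift along the tool's x, y, z in mm, a list of three; "roll": the turn about the tool's z in rad; "grip": the opening in per cent of the stroke, from 0 (shut) to 100 (fully open). A call has 1 to 5 rows; each row shifts and turns the commanded pose from where the row before left it, along the tool's axes as they then stand; what a row does not reach is not made up. A row lasts 1/12 s, in which the tool goes at most 41.7 mm and 7.16 degrees, less where a joint would pass 70% of its speed; a pose out of reach is approached as far as the arm can. A call is refused whole if a number of a shift passes 41.7 or a number of a turn 0.125, either way. A call with a gripper value outside its range is refused whole. The fingers move at their own pace and stop on an object; the grip force is fixed at half the most. Time passes only in rows, so rows that do not move let the fingers close. It gives the time, the measured TCP pose, the force, the opening and the grip force at its end, in the units of the state.
- bot.read_state(): the state, without advancing time (a new reading comes with each control period).
- bot.capture(name): name is "scene" or "top" or "wrist"; returns (picture, depth): 420x560x3 uint8, red, green, blue; 420x560 float32, m along the optical axis (not along the pixel's ray), 0 where there is no reading.
- bot.camera_model(name): a dict with "intrinsics" (3x3 intrinsics, pixels), "D" ([k1, k2, p1, p2, k3] as OpenCV has them; the pictures are not rectified), "rvec" (rotation vector, rad) and "tvec" (3), from world to camera coordinates, as OpenCV has them; the wrist camera has in their place "tool_from_camera" (4x4, takes a point from camera to tool coordinates, whose origin is the TCP and whose axes are the flange's). Camera axes: x right, y down, z forward; pixel columns grow to the right and rows downward; lengths in m; the calibration is good to about 2 mm. A picture is of the moment at which its call begins: read the wrist's pose just before it. camera_model takes no time and is no camera call.
- bot.hand_in(): hands the job in; it is judged then, once.
Trained networks look in the newest picture that a camera, given by its name, has taken for a name from the list of things; names that differ only in an ending like _2 or _b are one class to them, and where a whole thing is asked for, a point or a joint stands for the part that bears it (a point fixed in the world has none). Each returns a list of dicts, best first, with "conf" (0 to 1); they miss things now and then, are a little off and sometimes report something else, mostly with a low value. They report only what shows in the picture. A call takes as long as a camera call. They do not tell look-alikes from the thing itself.
- bot.spot_in(label, camera): "at" ([x, y, z] in m, in the coordinates of the camera as it stood for that picture, good to about 4 mm: the middle of the surface that is visible of it).
- bot.trace(label, camera): "mask" (420x560 bool, what is visible of it).
The state is a dict: "time_s": time; "joint_positions": joint angles; "qvel": joint speeds; "tau": joint torques, N m; "position": TCP position; "tcp_rot": TCP orientation; "force": force on the tool from outside, world axes, zero at the start; "moment": the same for the moment, N m; "opening": opening from 0.0 (shut) to 1.0 (fully open); "grasp_force": force on a finger pad.
Only numpy, scipy, OpenCV 4.12 (cv2) and the standard library are available. Lean on these libraries where they do the work, as an engineer would, in place of code of your own. Each camera call takes 0.05 s, during which the arm holds its last target. There are 200 camera calls.

TASK

Slide the top colour card sideways off the pile onto the deck of the stand, keeping it flat and leaving the cards below where they are, and push it on until it meets the sprung bar of the end stop. Press it home there with about 8 newtons (never more than 15) for half a second, then back off so that the card is left lying square against the bar. Do not disturb the other things on the bench.

Things in the scene. Friction and masses are not known exactly. Their poses are not given: they have to be found in the camera images.
- top_card: uppermost of four equal pale stapled colour cards (stiff booklets) in a pile, 140 mm (own x) by 100 mm (own y) by 11 mm thick, about 0.11 kg; origin at the centre of its underside, z up. The cards lie loosely, a few mm and up to 0.04 rad out of line with one another
- stand: fixed grey metal stand, 170 mm (own x) by 315 mm (own y), z up, origin on the bench surface. The pile's tray (top 12 mm above the bench, outer +y end open) is centred at own y = +75 mm. The raised deck (flat top 43.5 mm above the bench) runs from own y = +12 mm to -177 mm; 5 mm high lips at own x = +-82 mm
- deck_edge (a point): middle of the deck's edge next to the pile, on the deck's top; axes as the stand's. The deck's top is 1.5 mm lower than the top card's underside; the gap between pile and deck is about 13 mm
- stop_limit (a point): point on the deck 97 mm to the -y side of the stand's origin; axes as the stand's. A dark adjustable end stop stands there with a wide grey sprung bar (110 mm along x, 12 mm high) facing the pile; the bar's face is 0 to 35 mm beyond this point to -y, not measured: find it by feel or sight. The bar yields from 3 N on, 1 mm per 3 N, bottoms at 7 mm (24 N) and springs back
- low_card_1: loose lower card of the pile (first from the bottom), same 140x100x11 mm booklet; origin at the centre of its underside
- low_card_2: loose lower card of the pile (second from the bottom), same 140x100x11 mm booklet; origin at the centre of its underside
- low_card_3: loose lower card of the pile (third from the bottom), same 140x100x11 mm booklet; origin at the centre of its underside; the top card lies on it
- marker: bystander: loose black-capped marker, 13x130x14 mm, lying beside the stand; origin at the centre of its underside
- clip: bystander: loose black binder clip, 20x40x35 mm, beside the stand; origin at the centre of its underside
- applicator: bystander: loose steel film applicator bar, 34x103x26 mm, behind the stand; origin at the centre of its underside
- bottle: bystander: loose squeeze bottle, 42 mm across, 155 mm tall, beyond the stop end of the stand; origin at the centre of its underside
- tape: bystander: loose roll of masking tape lying flat, 80 mm across, 24 mm high, right of the stand; origin at the centre of its underside
Things that resemble listed ones, but are neither listed nor needed, are in the scene too. What is shaped like the top_card but purple or turquoise is not meant.

How it is judged (in metres and radians):
On the way, in this order (a step that is already met when the one before it is completed fails the run):
1. the top card has left the pile and lies flat on the deck (y of top_card in the frame of stand below -0.032 m and z of top_card in the frame of stand between 0.0415 and 0.0465 m and angle between top_card's own z axis and vertical below 0.05 rad), for 0.02 s.
2. the card is pressed against the sprung bar with more than 5 N for 0.3 s (contact force between top_card and plunger_c0 above 5 N and z of top_card in the frame of stand between 0.0415 and 0.0465 m and angle between top_card's own z axis and vertical below 0.05 rad), for 0.3 s.
At the end, for the whole second after the job is handed in: the top card lies at rest and flat on the deck, within 0.05 rad of square, its front edge within about 4 mm of the sprung bar; the three lower cards are within 6 mm of where they were, the bystanders within 20 mm (y of top_card in the frame of stand below -0.04 m and angle between the x axis of top_card and the x axis of stand, either way round below 0.05 rad and horizontal distance between top_card and plunger_c0 below 0.059 m and linear speed of top_card below 0.01 m/s and z of top_card in the frame of stand between 0.0415 and 0.0465 m and angle between top_card's own z axis and vertical below 0.05 rad and distance of each of low_card_1, low_card_2, low_card_3 from where it was at the start of the episode below 0.006 m and distance of each of marker, clip, applicator, bottle, tape from where it was at the start of the episode below 0.02 m); the robot touches nothing.
It fails at once if the sprung bar is pressed with more than 18 N (contact force between top_card and plunger_c0 above 18 N).
It fails at once if the top card is lifted by more than 12 mm or tipped by more than 0.2 rad (z of top_card in the frame of stand above 0.057 m or angle between top_card's own z axis and vertical above 0.2 rad).
It fails at once if a lower card is shifted by more than 6 mm (distance of any of low_card_1, low_card_2, low_card_3 from where it was at the start of the episode above 0.006 m).
It fails at once if a bystander is moved by more than 20 mm (distance of any of marker, clip, applicator, bottle, tape from where it was at the start of the episode above 0.02 m).
It also fails if it takes over 45 s, if anything falls off the work surface, if the arm or the gripper's body presses on something with over 40 N, if the wrist force passes 120 N, or if a joint passes its speed limit or range.

## Working session

There is one attempt and no reset: what is moved stays moved. The work goes in short steps, Python scripts to look and compute and a tool call to move; the robot and the scene stay as the last step left them, time stands still between calls to the robot, and variables do not carry over. Pictures are saved under pics/ and viewed, at most 10 in all, crops included, and the job is handed in when it is done.

Besides the shell and the picture viewer there is one more tool, called as name([rows], argument=value, ...), one row to a line, values as JSON. move_arm: Moves the arm, as the interface text tells. Its arguments: {"type":"object","properties":{"increments":{"type":"array"}},"required":["increments"]}

```bash
mkdir -p pics; ls; python3 - <<'E'
from rig import bot
import cv2,numpy as np
ims=[]
for n in ["scene","top"]:
    p,d=bot.capture(n); np.savez(f"pics/{n}0.npz",p=p,d=d)
    cv2.imwrite(f"pics/{n}0.png",p[:,:,::-1])
    for l in ["top_card","stand"]:
        for r in bot.spot_in(l,n)[:4]:
            m=bot.camera_model(n);R=cv2.Rodrigues(np.array(m["rvec"]))[0]
            X=np.array(r["at"]);w=R.T@(X-np.array(m["tvec"]).ravel())
            uv=cv2.projectPoints(X[None],np.zeros(3),np.zeros(3),np.array(m["intrinsics"]),np.array(m["D"]))[0].ravel()
            print(n,l,r["conf"],w.round(3),uv.round())
s=bot.read_state();print(s["time_s"],s["position"],s["tcp_rot"],s["force"])
E
```

```text
pics
scene top_card 0.91 [ 0.383 -0.028  0.012] [338. 229.]
scene top_card 0.81 [0.6   0.126 0.055] [266. 203.]
scene top_card 0.8 [0.438 0.635 0.012] [159. 320.]
scene top_card 0.62 [0.36  0.215 0.013] [288. 267.]
scene stand 0.87 [0.601 0.002 0.042] [293. 191.]
scene stand 0.2 [ 0.706 -0.15   0.075] [307. 155.]
top top_card 0.97 [0.607 0.121 0.059] [281. 194.]
top top_card 0.82 [0.367 0.206 0.014] [253. 270.]
top top_card 0.74 [ 0.378 -0.044  0.011] [331. 268.]
top top_card 0.69 [0.445 0.633 0.013] [121. 243.]
top stand 0.63 [ 0.622 -0.003  0.046] [319. 191.]
top stand 0.57 [ 0.509 -0.018  0.012] [323. 228.]
0.3 [ 0.25413109 -0.57070515  0.22219758] [[ 9.13573719e-01  4.06673118e-01 -1.85392824e-04]
 [ 4.06673134e-01 -9.13573400e-01  7.77608005e-04]
 [ 1.46862319e-04 -7.85796518e-04 -9.99999680e-01]] [-0.18532679  0.3563347  -0.26321876]
```

View pics/top0.png

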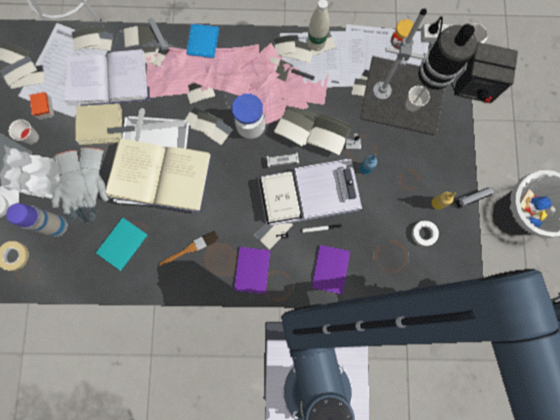

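View pics/scene0.png

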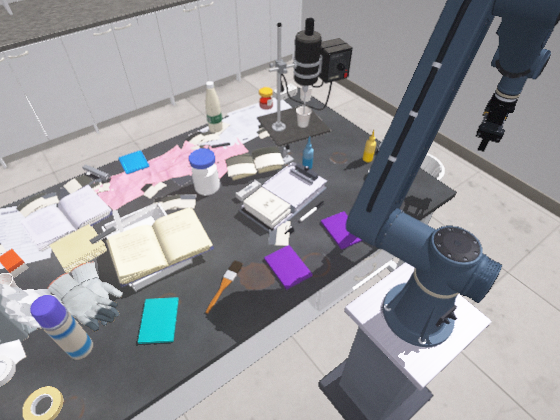

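The top card is the cream "Nº 6" booklet at top (281,194) and scene (268,205), lying on the grey stand with a deck and a dark stop at (346,183). The purple booklets at (253,270) and (331,268) and the turquoise one at (121,243) are look-alikes. I'll move the wrist camera above the stand for the enlarged view.

```bash
cat > h.py <<'E'
from rig import bot
import numpy as np, json
def plan(target,ydir_deg=None,n=5,chunk=5):
    """rows to reach TCP target (world m) with tool y at world yaw ydir_deg, tool down"""
    s=bot.read_state();p=np.array(s["position"]);R=np.array(s["tcp_rot"])
    a=np.arctan2(R[1,1],R[0,1]); b=a if ydir_deg is None else np.radians(ydir_deg)
    d=(b-a+np.pi)%(2*np.pi)-np.pi
    step=(np.array(target)-p)/n*1000; rows=[]
    for i in range(n):
        t=a+d*i/n; y=np.array([np.cos(t),np.sin(t),0]); x=np.cross(y,[0,0,-1])
        rows.append({"xyz":[round(float(v),1) for v in (step@x,step@y,-step[2])],"roll":round(float(-d/n),4)})
    for i in range(0,n,chunk): print(json.dumps(rows[i:i+chunk]))
E
python3 -c "
from h import *
plan([.58,.03,.33],11.5,20)"
```

```text
[{"xyz": [27.1, -20.8, -5.4], "roll": -0.0676}, {"xyz": [28.4, -18.9, -5.4], "roll": -0.0676}, {"xyz": [29.7, -17.0, -5.4], "roll": -0.0676}, {"xyz": [30.7, -14.9, -5.4], "roll": -0.0676}, {"xyz": [31.7, -12.8, -5.4], "roll": -0.0676}]
[{"xyz": [32.5, -10.6, -5.4], "roll": -0.0676}, {"xyz": [33.1, -8.4, -5.4], "roll": -0.0676}, {"xyz": [33.6, -6.2, -5.4], "roll": -0.0676}, {"xyz": [33.9, -3.9, -5.4], "roll": -0.0676}, {"xyz": [34.1, -1.6, -5.4], "roll": -0.0676}]
[{"xyz": [34.2, 0.7, -5.4], "roll": -0.0676}, {"xyz": [34.0, 3.0, -5.4], "roll": -0.0676}, {"xyz": [33.8, 5.3, -5.4], "roll": -0.0676}, {"xyz": [33.3, 7.6, -5.4], "roll": -0.0676}, {"xyz": [32.7, 9.8, -5.4], "roll": -0.0676}]
[{"xyz": [32.0, 12.0, -5.4], "roll": -0.0676}, {"xyz": [31.1, 14.2, -5.4], "roll": -0.0676}, {"xyz": [30.1, 16.2, -5.4], "roll": -0.0676}, {"xyz": [28.9, 18.2, -5.4], "roll": -0.0676}, {"xyz": [27.6, 20.1, -5.4], "roll": -0.0676}]
```

move_arm([
  {"xyz": [27,-21,-5.4],"roll": -0.0676},
  {"xyz": [28,-19,-5.4],"roll": -0.0676},
  {"xyz": [30,-17,-5.4],"roll": -0.0676},
  {"xyz": [31,-15,-5.4],"roll": -0.0676},
  {"xyz": [32,-13,-5.4],"roll": -0.0676},
])

```text
schema error: expected keys xyz, roll, grip
```

move_arm([
  {"xyz": [32.5,-10.6,-5.4],"roll": -0.0676},
  {"xyz": [33,-8,-5.4],"roll": -0.0676},
  {"xyz": [33.5,-6,-5.4],"roll": -0.0676},
  {"xyz": [34,-4,-5.4],"roll": -0.0676},
  {"xyz": [34,-1.6,-5.4],"roll": -0.0676},
])

```text
schema error: expected keys xyz, roll, grip
```

move_arm([
  {"xyz": [34,0.7,-5.4],"roll": -0.0676},
  {"xyz": [34,3,-5.4],"roll": -0.0676},
  {"xyz": [34,5.3,-5.4],"roll": -0.0676},
  {"xyz": [33,7.6,-5.4],"roll": -0.0676},
  {"xyz": [33,10,-5.4],"roll": -0.0676},
])

```text
schema error: expected keys xyz, roll, grip
```

move_arm([
  {"xyz": [32,12,-5.4],"roll": -0.0676},
  {"xyz": [31,14,-5.4],"roll": -0.0676},
  {"xyz": [30,16,-5.4],"roll": -0.0676},
  {"xyz": [29,18,-5.4],"roll": -0.0676},
  {"xyz": [27.6,20,-5.4],"roll": -0.0676},
])

```text
schema error: expected keys xyz, roll, grip
```

```bash
cat >> h.py <<'E'
import cv2
def look(tag,labels=()):
    s=bot.read_state(); p,d=bot.capture("wrist"); m=bot.camera_model("wrist")
    T=np.eye(4);T[:3,:3]=s["tcp_rot"];T[:3,3]=s["position"];T=T@np.array(m["tool_from_camera"])
    K=np.array(m["intrinsics"]);D=np.array(m["D"])
    v,u=np.mgrid[:420,:560]
    n=cv2.undistortPoints(np.stack([u,v],-1).reshape(-1,1,2).astype(np.float64),K,D).reshape(420,560,2)
    P=np.dstack([n*d[...,None],d])@T[:3,:3].T+T[:3,3]; P[d==0]=np.nan
    out={}
    for l in labels: out[l]=[(r["conf"],r["mask"]) for r in bot.trace(l,"wrist")[:3]]
    np.savez(f"pics/{tag}.npz",p=p,d=d,P=P)
    cv2.imwrite(f"pics/{tag}.png",p[:,:,::-1])
    return p,P,out
def rect(P,mask):
    q=P[mask];q=q[np.isfinite(q[:,2])];z=np.median(q[:,2]);q=q[abs(q[:,2]-z)<.004]
    c,sz,a=cv2.minAreaRect((q[:,:2]*1000).astype(np.float32));return np.round(c,1),np.round(sz,1),round(a,2),round(z,4)
E
python3 - <<'E'
from h import *
p,P,o=look("w1",["top_card","stand"])
for l in o:
    for c,m in o[l]: print(l,c,rect(P,m),np.argwhere(m).mean(0).round())
s=bot.read_state();print(s["time_s"],s["position"],s["tcp_rot"],s["force"],s["joint_positions"])
E
```

```text
0.45 [ 0.25417207 -0.57091288  0.22246977] [[ 9.13585402e-01  4.06646912e-01 -4.60485441e-05]
 [ 4.06646915e-01 -9.13585391e-01  1.40989946e-04]
 [ 1.52638490e-05 -1.47531855e-04 -9.99999989e-01]] [0.95554572 0.41550362 0.03498104] [-7.62319723e+01  3.02284679e+01  8.20922528e+01 -6.91853027e-04
  6.76877532e+01 -1.02260822e+01]
```

View pics/w1.png

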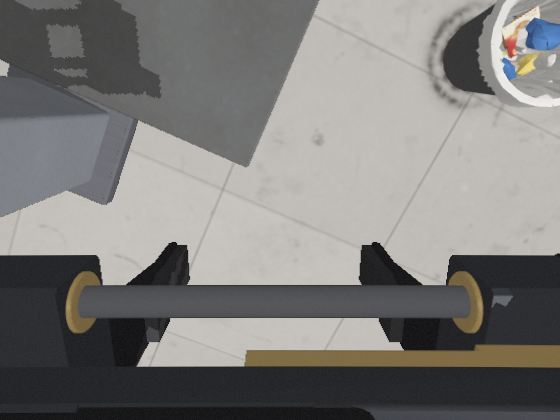

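The view is from the start pose; the moves were refused because each row needs a grip value. The camera looks towards tool +x, so I'll aim further back, at about (0.63, -0.08).

```bash
sed -i 's/"roll":round(float(-d\/n),4)}/"roll":round(float(-d\/n),4),"grip":100}/' h.py; python3 -c "
from h import *
plan([.63,-.08,.33],11.5,15)"
```

```text
[{"xyz": [36.2, -19.7, -7.2], "roll": -0.0902, "grip": 100}, {"xyz": [37.8, -16.4, -7.2], "roll": -0.0902, "grip": 100}, {"xyz": [39.1, -12.9, -7.2], "roll": -0.0902, "grip": 100}, {"xyz": [40.1, -9.3, -7.2], "roll": -0.0902, "grip": 100}, {"xyz": [40.8, -5.7, -7.2], "roll": -0.0902, "grip": 100}]
[{"xyz": [41.2, -2.0, -7.2], "roll": -0.0902, "grip": 100}, {"xyz": [41.2, 1.7, -7.2], "roll": -0.0902, "grip": 100}, {"xyz": [40.9, 5.5, -7.2], "roll": -0.0902, "grip": 100}, {"xyz": [40.2, 9.1, -7.2], "roll": -0.0902, "grip": 100}, {"xyz": [39.2, 12.7, -7.2], "roll": -0.0902, "grip": 100}]
[{"xyz": [37.9, 16.2, -7.2], "roll": -0.0902, "grip": 100}, {"xyz": [36.3, 19.5, -7.2], "roll": -0.0902, "grip": 100}, {"xyz": [34.4, 22.7, -7.2], "roll": -0.0902, "grip": 100}, {"xyz": [32.2, 25.7, -7.2], "roll": -0.0902, "grip": 100}, {"xyz": [29.8, 28.5, -7.2], "roll": -0.0902, "grip": 100}]
```

move_arm([
  {"xyz": [35,-20,-7],"roll": -0.09,"grip": 100},
  {"xyz": [37,-16,-7],"roll": -0.09,"grip": 100},
  {"xyz": [38,-13,-7],"roll": -0.09,"grip": 100},
  {"xyz": [39,-9,-7],"roll": -0.09,"grip": 100},
  {"xyz": [40,-6,-7],"roll": -0.09,"grip": 100},
])

```text
time_s: 0.87
position: [0.376, -0.4088, 0.258]
tcp_rot: [[0.643, 0.766, 0.0], [0.766, -0.643, -0.0], [-0.0, 0.0, -1.0]]
force: [0.3, 0.2, 0.2]
opening: 1.001
grasp_force: 0.0
```

move_arm([
  {"xyz": [40,-2,-7],"roll": -0.09,"grip": 100},
  {"xyz": [40,2,-7],"roll": -0.09,"grip": 100},
  {"xyz": [40,5,-7],"roll": -0.09,"grip": 100},
  {"xyz": [39,9,-7],"roll": -0.09,"grip": 100},
  {"xyz": [39,13,-7],"roll": -0.09,"grip": 100},
])

```text
time_s: 1.28
position: [0.4991, -0.2489, 0.2932]
tcp_rot: [[0.245, 0.969, 0.0], [0.969, -0.245, -0.0], [-0.0, 0.0, -1.0]]
force: [0.6, -0.5, -0.2]
opening: 0.998
grasp_force: 0.0
```

move_arm([
  {"xyz": [38,16,-7],"roll": -0.09,"grip": 100},
  {"xyz": [36,20,-7],"roll": -0.09,"grip": 100},
  {"xyz": [34,23,-7],"roll": -0.09,"grip": 100},
  {"xyz": [32,26,-7],"roll": -0.09,"grip": 100},
  {"xyz": [30,28,-7],"roll": -0.09,"grip": 100},
])

```text
time_s: 1.7
position: [0.6249, -0.0864, 0.328]
tcp_rot: [[-0.201, 0.98, 0.0], [0.98, 0.201, -0.0], [-0.0, 0.0, -1.0]]
force: [0.1, -0.2, 0.7]
opening: 1.0
grasp_force: 0.0
```

```bash
python3 - <<'E'
from h import *
p,P,o=look("w2",["top_card","stand"])
for l in o:
    for c,m in o[l]: print(l,c,rect(P,m),np.argwhere(m).mean(0).round())
s=bot.read_state();print(s["time_s"],s["position"],s["tcp_rot"],s["force"],s["joint_positions"])
E
```

```text
top_card 0.87 (array([611.6,  88.3]), array([140.4,  26.5]), 11.52, np.float64(0.0561)) [ 13. 294.]
top_card 0.8 (array([374.8, -43.5]), array([101.3, 140.9]), 79.31, np.float64(0.0112)) [89. 93.]
top_card 0.46 (array([735.7, 100.6]), array([33.7, 67.6]), 10.22, np.float64(0.025)) [ 32. 393.]
1.85 [ 0.62543785 -0.08553349  0.32788447] [[-2.01326884e-01  9.79522786e-01  1.61179896e-03]
 [ 9.79523852e-01  2.01327757e-01 -3.97307220e-04]
 [-7.13671344e-04  1.49880690e-03 -9.99998622e-01]] [-0.6486872  -0.38804349 -0.70580708] [-1.79181379e+01  2.52899154e+01  7.34817676e+01  6.83373823e-03
  8.11334434e+01 -2.95337816e+01]
```

View pics/w2.png

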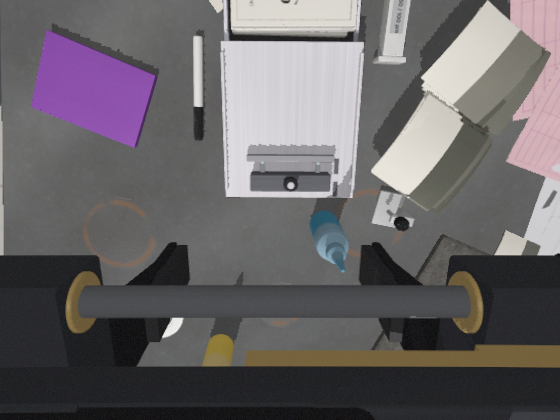

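The wrist view shows the deck (222–362, 40–198), the stop with its grey bar at row 155, and the pile cut off at the top. The blue bottle is at (330,235), the marker at (198,85) and the clip at (393,210). I'll move 100 mm along +x to see the whole pile.

move_arm([
  {"xyz": [35,0,0],"roll": 0,"grip": 100},
  {"xyz": [35,0,0],"roll": 0,"grip": 100},
  {"xyz": [30,0,0],"roll": 0,"grip": 100},
  {"xyz": [0,0,0],"roll": 0,"grip": 100},
])

```text
time_s: 2.18
position: [0.6016, 0.0137, 0.3272]
tcp_rot: [[-0.199, 0.98, -0.003], [0.98, 0.199, 0.003], [0.003, -0.002, -1.0]]
force: [-0.7, -1.0, 0.7]
opening: 0.998
grasp_force: 0.0
```

```bash
python3 - <<'E'
from h import *
p,P,o=look("w3",["top_card","stand"])
for l in o:
    for c,m in o[l]: print(l,c,rect(P,m),np.argwhere(m).mean(0).round())
s=bot.read_state();print(s["time_s"],s["position"])
# deck: near-white points at 43.5
z=P[...,2]
r=np.hypot(P[...,0]-.62,P[...,1]+.02)<.2
m=(abs(z-.0435)<.0025)&r
m=cv2.erode(cv2.morphologyEx(m.astype(np.uint8),cv2.MORPH_OPEN,np.ones((5,5))),np.ones((1,1)))
n,lab,st,_=cv2.connectedComponentsWithStats(m); k=1+st[1:,4].argmax(); m=lab==k
print("deck",rect(P,m),st[k])
th=np.radians(11.5)
ux=np.array([np.cos(th),np.sin(th)]);uy=np.array([-np.sin(th),np.cos(th)])
q=P[np.isfinite(z)&r];
X=q[:,:2]@ux;Y=q[:,:2]@uy
sel=abs(X-(np.array([.62,0])@ux))<.03
b=np.round(Y/0.004).astype(int)
for i in range(b[sel].min(),b[sel].max()+1):
    w=sel&(b==i)
    if w.sum()>5: print(i*4,np.percentile(q[w,2]*1000,[5,50,95]).round(1),end=' ; ')
cv2.imwrite("pics/w3c.png",cv2.resize(p[:260,170:430,::-1],(600,600)))
E
```

```text
top_card 0.9 (array([604. , 124.4]), array([140.9, 100. ]), 11.45, np.float64(0.0563)) [ 75. 295.]
top_card 0.81 (array([390.2, 160.1]), array([97.7, 27.8]), 11.41, np.float64(0.0111)) [  9. 140.]
top_card 0.79 (array([374.5, -42.6]), array([101.9, 141.3]), 79.73, np.float64(0.0113)) [168. 105.]
stand 0.68 (array([632.8, -25.2]), array([168.7, 200.3]), 10.96, np.float64(0.0437)) [177. 291.]
2.3333 [0.60385904 0.00856618 0.3274301 ]
deck (array([634.5, -30.5]), array([167.9, 188.9]), 11.15, np.float64(0.0438)) [  227   132   134   137 13641]
-300 [-1.1 -0.1  0.5] ; -296 [-1.2  0.5  1.6] ; -292 [-1.4  0.4  1.8] ; -288 [-0.7  0.4  1.4] ; -284 [-1.1  0.1  1.7] ; -280 [-1.   0.3  1.6] ; -276 [-1.   0.3  1.7] ; -272 [-0.8  0.8  2.1] ; -248 [43.1 43.7 44.8] ; -236 [66.7 68.2 69.3] ; -232 [67.1 68.4 78.9] ; -228 [67.1 68.9 81.7] ; -224 [67.4 69.  81.5] ; -220 [67.2 69.  78.8] ; -216 [43.7 59.7 69.4] ; -212 [42.6 44.  54.1] ; -208 [42.7 44.  54.1] ; -204 [53.  54.3 55.5] ; -200 [56.1 57.7 59.2] ; -196 [43.6 57.7 59.3] ; -192 [43.  48.6 57.8] ; -188 [42.5 43.8 45.2] ; -184 [42.3 43.8 45.3] ; -
[... 684 characters left out ...]
 413.6] ; -68 [42.5 43.7 44.9] ; -64 [ 7.4 43.3 45. ] ; -60 [6.8 8.3 9.7] ; -56 [ 8.1 12.  13.8] ; -52 [10.9 22.2 45.7] ; -48 [55.  56.3 57.5] ; -44 [55.2 56.4 57.4] ; -40 [55.  56.1 57.4] ; -36 [54.7 56.4 57.8] ; -32 [55.  56.4 57.9] ; -28 [54.8 56.4 57.8] ; -24 [54.9 56.4 57.8] ; -20 [54.8 56.2 57.6] ; -16 [54.9 56.5 57.9] ; -12 [54.9 56.3 57.5] ; -8 [55.1 56.4 57.7] ; -4 [54.9 56.5 57.7] ; 0 [55.  56.3 57.7] ; 4 [55.  56.3 57.8] ; 8 [55.  56.4 57.7] ; 12 [54.9 56.4 57.8] ; 16 [55.1 56.4 57.8] ; 20 [55.2 56.5 57.8] ; 24 [55.  56.3 57.6] ; 28 [54.8 56.2 57.3] ; 32 [54.6 56.2 57.5] ; 36 [54.7 56.1 57.6] ; 40 [54.7 56.1 57.6] ; 44 [54.7 56.1 57.6] ; 48 [54.6 56.1 57.7] ; 52 [54.7 55.9 57.5] ;
```

View pics/w3c.png

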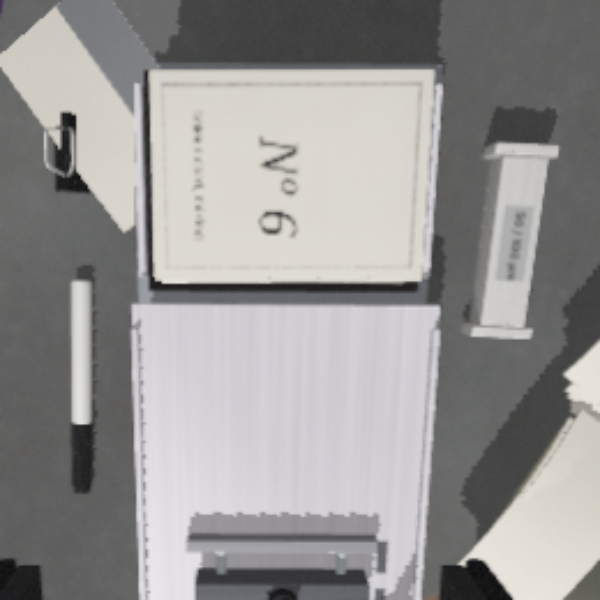

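The enlarged crop confirms the cream "Nº 6" card on the pile, with its centre at (0.604, 0.124), yaw 11.5° and top at z = 0.056. The deck's yaw is 11.15°, and the bar face is about 143 mm of travel ahead. I'll go behind the pile.

```bash
python3 -c "
from h import *
plan([.589,.200,.327],11.15,5)"
```

```text
[{"xyz": [38.1, 4.6, 0.1], "roll": 0.0005, "grip": 100}, {"xyz": [38.1, 4.6, 0.1], "roll": 0.0005, "grip": 100}, {"xyz": [38.1, 4.5, 0.1], "roll": 0.0005, "grip": 100}, {"xyz": [38.1, 4.5, 0.1], "roll": 0.0005, "grip": 100}, {"xyz": [38.1, 4.5, 0.1], "roll": 0.0005, "grip": 100}]
```

move_arm([
  {"xyz": [38,4.5,0],"roll": 0.001,"grip": 100},
  {"xyz": [38,4.5,0],"roll": 0.001,"grip": 100},
  {"xyz": [38,4.5,0],"roll": 0,"grip": 100},
  {"xyz": [38,4.5,0],"roll": 0,"grip": 100},
  {"xyz": [38,4.5,0],"roll": 0,"grip": 100},
])

```text
time_s: 2.75
position: [0.5899, 0.1996, 0.3274]
tcp_rot: [[-0.191, 0.982, 0.0], [0.982, 0.191, -0.001], [-0.001, 0.0, -1.0]]
force: [0.4, 0.3, 0.5]
opening: 1.002
grasp_force: 0.0
```

move_arm([
  {"xyz": [0,0,20],"roll": 0,"grip": 100},
  {"xyz": [0,0,40],"roll": 0,"grip": 100},
  {"xyz": [0,0,40],"roll": 0,"grip": 100},
  {"xyz": [0,0,40],"roll": 0,"grip": 100},
  {"xyz": [0,0,20],"roll": 0,"grip": 100},
])

```text
time_s: 3.17
position: [0.587, 0.1979, 0.1625]
tcp_rot: [[-0.192, 0.981, -0.008], [0.981, 0.192, -0.002], [-0.0, -0.008, -1.0]]
force: [-0.5, 0.4, -0.7]
opening: 0.994
grasp_force: 0.0
```

```bash
python3 -c "
from h import *
plan([.589,.200,.05],11.15,5)
s=bot.read_state();print(s['position'],s['tcp_rot'],s['force'])"
```

```text
[{"xyz": [0.3, 0.5, 22.5], "roll": -0.0003, "grip": 100}, {"xyz": [0.3, 0.5, 22.5], "roll": -0.0003, "grip": 100}, {"xyz": [0.3, 0.5, 22.5], "roll": -0.0003, "grip": 100}, {"xyz": [0.3, 0.5, 22.5], "roll": -0.0003, "grip": 100}, {"xyz": [0.3, 0.5, 22.5], "roll": -0.0003, "grip": 100}]
[0.5870281  0.19786813 0.16245376] [[-1.92147832e-01  9.81336994e-01 -7.54416493e-03]
 [ 9.81365886e-01  1.92138557e-01 -1.94226850e-03]
 [-4.56494961e-04 -7.77678878e-03 -9.99969656e-01]] [-0.47545405  0.3948461  -0.72929215]
```

move_arm([
  {"xyz": [0,0,40],"roll": 0,"grip": 100},
  {"xyz": [0,0,35],"roll": 0,"grip": 100},
  {"xyz": [0,0,20],"roll": 0,"grip": 100},
  {"xyz": [0,0,10],"roll": 0,"grip": 100},
  {"xyz": [0,0,0],"roll": 0,"grip": 100},
])

```text
time_s: 3.58
position: [0.5882, 0.1985, 0.0597]
tcp_rot: [[-0.192, 0.981, -0.005], [0.981, 0.192, -0.001], [-0.0, -0.005, -1.0]]
force: [-0.7, -0.9, 0.1]
opening: 0.997
grasp_force: 0.0
```

move_arm([
  {"xyz": [0,0,0],"roll": 0,"grip": 100},
  {"xyz": [0,0,0],"roll": 0,"grip": 100},
])

```text
time_s: 3.75
position: [0.5911, 0.2001, 0.0641]
tcp_rot: [[-0.194, 0.981, 0.004], [0.981, 0.194, 0.0], [-0.0, 0.004, -1.0]]
force: [-0.0, -0.3, -0.6]
opening: 1.001
grasp_force: 0.0
```

```bash
python3 - <<'E'
from h import *
s=bot.read_state();print(s['position'],s['tcp_rot'],s['force'])
p=np.array(s['position'])[:2];uy=np.array([-.1934,.9811]);ux=np.array([.9811,.1934])
c=np.array([.604,.1244]);print((p-c)@uy-.05,(p-c)@ux)
p,P,o=look("w4")
cv2.imwrite("pics/w4.png",p[:,:,::-1])
E
```

```text
[0.59105339 0.20009677 0.06413607] [[-1.93844759e-01  9.81025790e-01  3.55081874e-03]
 [ 9.81032176e-01  1.93844518e-01  4.15190276e-04]
 [-2.80994379e-04  3.56394989e-03 -9.99993610e-01]] [-0.04466034 -0.29544109 -0.61662547]
0.0267699802585281 0.001937837193300953
```

View pics/w4.png

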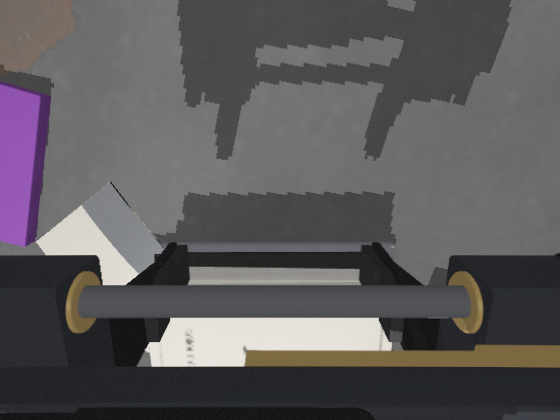

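The fingers stand behind the pile's outer edge, at image row about 245, with the pile centred between them. I'll lower to z ≈ 0.050 and creep in.

move_arm([
  {"xyz": [0,0,5],"roll": 0,"grip": 100},
  {"xyz": [0,0,5],"roll": 0,"grip": 100},
  {"xyz": [0,0,3],"roll": 0,"grip": 100},
  {"xyz": [0,0,0],"roll": 0,"grip": 100},
  {"xyz": [0,0,0],"roll": 0,"grip": 100},
])

```text
time_s: 4.22
position: [0.5889, 0.2006, 0.0492]
tcp_rot: [[-0.195, 0.981, -0.001], [0.981, 0.195, -0.0], [0.0, -0.001, -1.0]]
force: [0.3, 0.0, -0.3]
opening: 0.998
grasp_force: 0.0
```

move_arm([
  {"xyz": [-3,0,0],"roll": 0,"grip": 100},
  {"xyz": [-3,0,0],"roll": 0,"grip": 100},
  {"xyz": [-2,0,0],"roll": 0,"grip": 100},
  {"xyz": [-1,0,0],"roll": 0,"grip": 100},
  {"xyz": [-1,0,0],"roll": 0,"grip": 100},
])

```text
time_s: 4.63
position: [0.5913, 0.1904, 0.0496]
tcp_rot: [[-0.194, 0.981, 0.0], [0.981, 0.194, 0.0], [-0.0, 0.0, -1.0]]
force: [0.7, -0.2, -0.3]
opening: 0.998
grasp_force: 0.0
```

move_arm([
  {"xyz": [-2,0,0],"roll": 0,"grip": 100},
  {"xyz": [-2,0,0],"roll": 0,"grip": 100},
  {"xyz": [-2,0,0],"roll": 0,"grip": 100},
  {"xyz": [-2,0,0],"roll": 0,"grip": 100},
  {"xyz": [-2,0,0],"roll": 0,"grip": 100},
])

```text
time_s: 5.05
position: [0.5931, 0.1809, 0.0495]
tcp_rot: [[-0.195, 0.981, -0.0], [0.981, 0.195, 0.0], [0.0, -0.0, -1.0]]
force: [-0.3, 1.2, -0.4]
opening: 1.0
grasp_force: 0.4
```

move_arm([
  {"xyz": [-3,0,0],"roll": 0,"grip": 100},
  {"xyz": [-3,0,0],"roll": 0,"grip": 100},
  {"xyz": [-3,0,0],"roll": 0,"grip": 100},
  {"xyz": [-3,0,0],"roll": 0,"grip": 100},
  {"xyz": [-3,0,0],"roll": 0,"grip": 100},
])

```text
time_s: 5.47
position: [0.5961, 0.1659, 0.0495]
tcp_rot: [[-0.195, 0.981, -0.0], [0.981, 0.195, 0.0], [0.0, -0.0, -1.0]]
force: [-0.4, 0.7, 1.0]
opening: 0.998
grasp_force: 0.4
```

```bash
python3 - <<'E'
from h import *
s=bot.read_state();print(s['position'],s['force'])
p,d=bot.capture("top"); q,d2=bot.capture("scene")
a=cv2.resize(p[150:230,240:380,::-1],(700,400),interpolation=cv2.INTER_CUBIC)
b=cv2.resize(q[150:230,220:340,::-1],(600,400),interpolation=cv2.INTER_CUBIC)
cv2.imwrite("pics/a5.png",cv2.resize(np.vstack([b[:, :600],a[:, :600]]),(600,600)))
E
```

```text
[0.5960836  0.16590561 0.04947087] [-0.39032751  0.66618072  0.99669904]
```

View pics/a5.png

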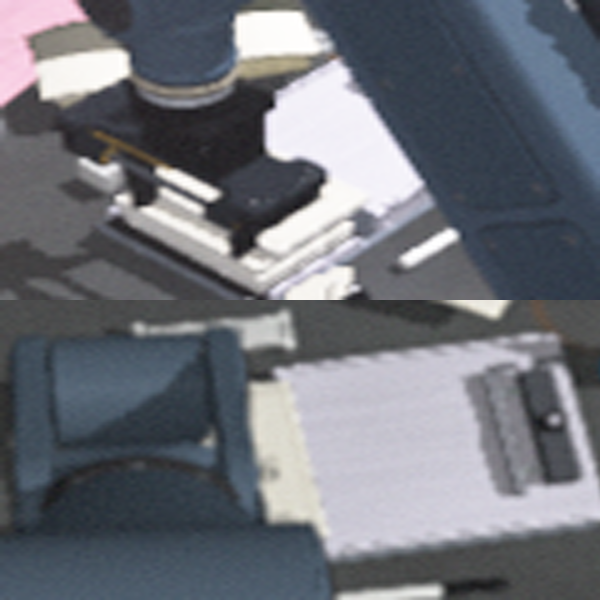

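The top card has slid about 17 mm towards the deck, the lower cards are in place, and the fingers are at its rear edge. I'll keep pushing.

move_arm([
  {"xyz": [-4,0,0],"roll": 0,"grip": 100},
  {"xyz": [-4,0,0],"roll": 0,"grip": 100},
  {"xyz": [-4,0,0],"roll": 0,"grip": 100},
  {"xyz": [-4,0,0],"roll": 0,"grip": 100},
  {"xyz": [-4,0,0],"roll": 0,"grip": 100},
])

```text
time_s: 5.98
position: [0.6, 0.1462, 0.0495]
tcp_rot: [[-0.195, 0.981, -0.0], [0.981, 0.195, -0.0], [-0.0, -0.0, -1.0]]
force: [-0.5, 0.8, 0.5]
opening: 0.999
grasp_force: 0.4
```

move_arm([
  {"xyz": [-4,0,0],"roll": 0,"grip": 100},
  {"xyz": [-4,0,0],"roll": 0,"grip": 100},
  {"xyz": [-4,0,0],"roll": 0,"grip": 100},
  {"xyz": [-4,0,0],"roll": 0,"grip": 100},
  {"xyz": [-4,0,0],"roll": 0,"grip": 100},
])

```text
time_s: 6.4
position: [0.6039, 0.1266, 0.0495]
tcp_rot: [[-0.195, 0.981, 0.0], [0.981, 0.195, 0.0], [0.0, 0.0, -1.0]]
force: [-0.5, 0.2, 0.2]
opening: 0.999
grasp_force: 0.4
```

move_arm([
  {"xyz": [-4,0,0],"roll": 0,"grip": 100},
  {"xyz": [-4,0,0],"roll": 0,"grip": 100},
  {"xyz": [-4,0,0],"roll": 0,"grip": 100},
  {"xyz": [-4,0,0],"roll": 0,"grip": 100},
  {"xyz": [-4,0,0],"roll": 0,"grip": 100},
])

```text
time_s: 6.82
position: [0.6077, 0.1069, 0.0494]
tcp_rot: [[-0.195, 0.981, -0.0], [0.981, 0.195, -0.0], [-0.0, -0.0, -1.0]]
force: [-0.2, 0.3, 0.5]
opening: 1.002
grasp_force: 0.2
```

move_arm([
  {"xyz": [-4,0,0],"roll": 0,"grip": 100},
  {"xyz": [-4,0,0],"roll": 0,"grip": 100},
  {"xyz": [-4,0,0],"roll": 0,"grip": 100},
  {"xyz": [-4,0,0],"roll": 0,"grip": 100},
  {"xyz": [-4,0,0],"roll": 0,"grip": 100},
])

```text
time_s: 7.23
position: [0.6117, 0.0873, 0.0494]
tcp_rot: [[-0.195, 0.981, -0.0], [0.981, 0.195, -0.0], [0.0, -0.0, -1.0]]
force: [-0.3, 0.8, -0.7]
opening: 1.001
grasp_force: 0.2
```

move_arm([
  {"xyz": [-4,0,0],"roll": 0,"grip": 100},
  {"xyz": [-4,0,0],"roll": 0,"grip": 100},
  {"xyz": [-4,0,0],"roll": 0,"grip": 100},
  {"xyz": [-4,0,0],"roll": 0,"grip": 100},
  {"xyz": [-4,0,0],"roll": 0,"grip": 100},
])

```text
time_s: 7.65
position: [0.6156, 0.0678, 0.0495]
tcp_rot: [[-0.195, 0.981, 0.0], [0.981, 0.195, 0.0], [0.0, 0.0, -1.0]]
force: [0.3, 0.4, 0.5]
opening: 0.999
grasp_force: 0.2
```

```bash
python3 - <<'E'
from h import *
s=bot.read_state();print(s['position'],s['force'])
p,d=bot.capture("top"); q,d2=bot.capture("scene")
a=cv2.resize(p[150:230,240:380,::-1],(700,400),interpolation=cv2.INTER_CUBIC)
b=cv2.resize(q[150:230,220:340,::-1],(600,400),interpolation=cv2.INTER_CUBIC)
cv2.imwrite("pics/a6.png",cv2.resize(np.vstack([b[:, :600],a[:, :600]]),(600,600)))
E
```

```text
[0.61557969 0.06777277 0.04948818] [0.30434225 0.35443649 0.50577807]
```

View pics/a6.png

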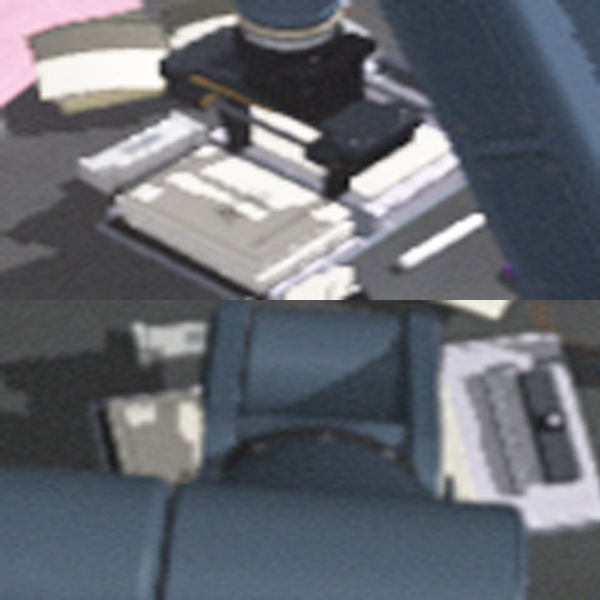

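The card is wholly on the deck ahead of the fingers and the pile is unmoved behind. I'll go on gently, lowering 2 mm once the fingers are over the deck, and feel for the bar.

move_arm([
  {"xyz": [-3,0,0],"roll": 0,"grip": 100},
  {"xyz": [-3,0,0],"roll": 0,"grip": 100},
  {"xyz": [-3,0,0],"roll": 0,"grip": 100},
  {"xyz": [-2,0,1],"roll": 0,"grip": 100},
  {"xyz": [-2,0,1],"roll": 0,"grip": 100},
])

```text
time_s: 8.17
position: [0.6182, 0.0553, 0.0475]
tcp_rot: [[-0.195, 0.981, 0.0], [0.981, 0.195, 0.0], [0.0, 0.0, -1.0]]
force: [0.7, 1.6, -0.1]
opening: 1.0
grasp_force: 0.5
```

move_arm([
  {"xyz": [-2,0,0],"roll": 0,"grip": 100},
  {"xyz": [-2,0,0],"roll": 0,"grip": 100},
  {"xyz": [-1,0,0],"roll": 0,"grip": 100},
  {"xyz": [-1,0,0],"roll": 0,"grip": 100},
])

```text
time_s: 8.5
position: [0.6191, 0.0493, 0.0473]
tcp_rot: [[-0.195, 0.981, -0.0], [0.981, 0.195, -0.0], [-0.0, -0.0, -1.0]]
force: [-1.3, 0.5, -0.3]
opening: 0.999
grasp_force: 0.2
```

move_arm([
  {"xyz": [-1,0,0],"roll": 0,"grip": 100},
  {"xyz": [-1,0,0],"roll": 0,"grip": 100},
  {"xyz": [-1,0,0],"roll": 0,"grip": 100},
])

```text
time_s: 8.75
position: [0.6197, 0.0465, 0.0474]
tcp_rot: [[-0.195, 0.981, -0.0], [0.981, 0.195, -0.0], [-0.0, -0.0, -1.0]]
force: [-0.1, 0.3, -0.3]
opening: 1.0
grasp_force: 0.2
```

move_arm([
  {"xyz": [-1,0,0],"roll": 0,"grip": 100},
  {"xyz": [-1,0,0],"roll": 0,"grip": 100},
  {"xyz": [0,0,0],"roll": 0,"grip": 100},
])

```text
time_s: 9.0
position: [0.6203, 0.0444, 0.0475]
tcp_rot: [[-0.195, 0.981, 0.0], [0.981, 0.195, -0.0], [-0.0, 0.0, -1.0]]
force: [-0.3, -0.1, 1.0]
opening: 0.996
grasp_force: 0.0
```

move_arm([
  {"xyz": [-1,0,0],"roll": 0,"grip": 100},
  {"xyz": [0,0,0],"roll": 0,"grip": 100},
])

```text
time_s: 9.17
position: [0.6205, 0.0435, 0.0475]
tcp_rot: [[-0.195, 0.981, 0.0], [0.981, 0.195, -0.0], [-0.0, 0.0, -1.0]]
force: [0.5, 0.1, 0.1]
opening: 1.0
grasp_force: 0.0
```

move_arm([
  {"xyz": [-1,0,0],"roll": 0,"grip": 100},
  {"xyz": [0,0,0],"roll": 0,"grip": 100},
])

```text
time_s: 9.33
position: [0.6205, 0.0432, 0.0475]
tcp_rot: [[-0.195, 0.981, -0.0], [0.981, 0.195, 0.001], [0.001, 0.0, -1.0]]
force: [0.7, 3.4, 0.6]
opening: 0.999
grasp_force: 1.3
```

move_arm([
  {"xyz": [-1,0,0],"roll": 0,"grip": 100},
  {"xyz": [0,0,0],"roll": 0,"grip": 100},
])

```text
time_s: 9.5
position: [0.6206, 0.0426, 0.0475]
tcp_rot: [[-0.194, 0.981, -0.0], [0.981, 0.194, 0.001], [0.001, 0.0, -1.0]]
force: [0.3, 4.1, 0.7]
opening: 0.999
grasp_force: 2.4
```

move_arm([
  {"xyz": [-1,0,0],"roll": 0,"grip": 100},
  {"xyz": [0,0,0],"roll": 0,"grip": 100},
])

```text
time_s: 9.67
position: [0.6207, 0.042, 0.0475]
tcp_rot: [[-0.194, 0.981, -0.0], [0.981, 0.194, 0.002], [0.002, -0.0, -1.0]]
force: [-1.2, 6.1, 1.2]
opening: 1.004
grasp_force: 3.1
```

move_arm([
  {"xyz": [-1,0,0],"roll": 0,"grip": 100},
  {"xyz": [0,0,0],"roll": 0,"grip": 100},
])

```text
time_s: 9.83
position: [0.6208, 0.0416, 0.0475]
tcp_rot: [[-0.194, 0.981, -0.001], [0.981, 0.194, 0.003], [0.003, -0.0, -1.0]]
force: [-0.8, 7.5, 1.2]
opening: 1.002
grasp_force: 3.8
```

move_arm([
  {"xyz": [-0.3,0,0],"roll": 0,"grip": 100},
  {"xyz": [0,0,0],"roll": 0,"grip": 100},
  {"xyz": [0,0,0],"roll": 0,"grip": 100},
  {"xyz": [0,0,0],"roll": 0,"grip": 100},
])

```text
time_s: 10.17
position: [0.6208, 0.0416, 0.0475]
tcp_rot: [[-0.194, 0.981, -0.001], [0.981, 0.194, 0.003], [0.003, -0.0, -1.0]]
force: [-0.2, 8.6, 1.1]
opening: 0.998
grasp_force: 4.0
```

move_arm([
  {"xyz": [0,0,0],"roll": 0,"grip": 100},
  {"xyz": [0,0,0],"roll": 0,"grip": 100},
  {"xyz": [0,0,0],"roll": 0,"grip": 100},
  {"xyz": [0,0,0],"roll": 0,"grip": 100},
])

```text
time_s: 10.5
position: [0.6207, 0.0416, 0.0475]
tcp_rot: [[-0.194, 0.981, -0.001], [0.981, 0.194, 0.003], [0.003, -0.0, -1.0]]
force: [0.4, 8.5, 1.8]
opening: 1.0
grasp_force: 4.0
```

8.5 N was held for over half a second. I'll back off slowly, then lift.

move_arm([
  {"xyz": [1,0,0],"roll": 0,"grip": 100},
  {"xyz": [1,0,0],"roll": 0,"grip": 100},
  {"xyz": [1,0,0],"roll": 0,"grip": 100},
  {"xyz": [1,0,0],"roll": 0,"grip": 100},
  {"xyz": [2,0,0],"roll": 0,"grip": 100},
])

```text
time_s: 10.92
position: [0.6203, 0.0444, 0.0475]
tcp_rot: [[-0.195, 0.981, 0.001], [0.981, 0.195, -0.001], [-0.002, 0.0, -1.0]]
force: [-0.6, -0.2, 0.3]
opening: 1.003
grasp_force: 0.0
```

move_arm([
  {"xyz": [3,0,0],"roll": 0,"grip": 100},
  {"xyz": [3,0,-2],"roll": 0,"grip": 100},
  {"xyz": [2,0,-4],"roll": 0,"grip": 100},
  {"xyz": [0,0,-8],"roll": 0,"grip": 100},
  {"xyz": [0,0,-15],"roll": 0,"grip": 100},
])

```text
time_s: 11.33
position: [0.6174, 0.0532, 0.0759]
tcp_rot: [[-0.195, 0.981, -0.003], [0.981, 0.195, -0.0], [0.001, -0.003, -1.0]]
force: [0.1, 0.5, -0.9]
opening: 1.001
grasp_force: 0.0
```

move_arm([
  {"xyz": [0,0,-25],"roll": 0,"grip": 100},
  {"xyz": [0,0,-40],"roll": 0,"grip": 100},
  {"xyz": [0,0,-40],"roll": 0,"grip": 100},
  {"xyz": [0,0,-40],"roll": 0,"grip": 100},
  {"xyz": [0,0,-40],"roll": 0,"grip": 100},
])

```text
time_s: 11.75
position: [0.6181, 0.053, 0.2643]
tcp_rot: [[-0.195, 0.981, 0.001], [0.981, 0.195, -0.0], [-0.001, 0.001, -1.0]]
force: [0.2, 0.9, -1.1]
opening: 1.003
grasp_force: 0.0
```

move_arm([
  {"xyz": [-20,0,-40],"roll": 0,"grip": 100},
  {"xyz": [-30,0,-20],"roll": 0,"grip": 100},
  {"xyz": [-20,0,0],"roll": 0,"grip": 100},
  {"xyz": [0,0,0],"roll": 0,"grip": 100},
  {"xyz": [0,0,0],"roll": 0,"grip": 100},
])

```text
time_s: 12.17
position: [0.6316, -0.0151, 0.3196]
tcp_rot: [[-0.193, 0.981, 0.001], [0.981, 0.193, 0.0], [-0.0, 0.001, -1.0]]
force: [0.4, 0.8, -0.1]
opening: 1.002
grasp_force: 0.0
```

```bash
python3 - <<'E'
from h import *
s=bot.read_state();print(s["time_s"],s['position'],s['force'])
p,P,o=look("w7",["top_card"])
for c,m in o["top_card"]: print(c,rect(P,m),np.argwhere(m).mean(0).round())
E
```

```text
12.1667 [ 0.63161462 -0.01513776  0.31958076] [ 0.43135013  0.77904121 -0.14339019]
0.66 (array([374.6, -42.8]), array([101. , 141.4]), 79.54, np.float64(0.0112)) [145.  81.]
0.65 (array([631.5, -18.2]), array([140.2, 100.2]), 11.06, np.float64(0.0548)) [169. 273.]
0.6 (array([623.5,  21.1]), array([167.8, 293.9]), 11.29, np.float64(0.0436)) [142. 271.]
```

View pics/w7.png

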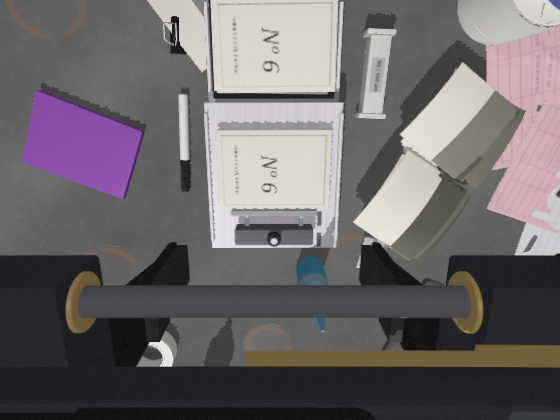

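The card lies square at (273,169), with its front edge by the bar at row 211, and the pile is intact. I'll check the gap from this picture's depth.

```bash
python3 - <<'E'
from h import *
P=np.load("pics/w7.npz")["P"];uy=np.array([-.1934,.9811]);ux=np.array([.9811,.1934])
q=P[np.isfinite(P[...,2])]-[.6315,-.0182,0];X=q[:,:2]@ux;Y=q[:,:2]@uy;s=(abs(X)<.04)&(q[:,2]<.08)
for y in np.arange(-66,-44,1):
    w=s&(abs(Y*1000-y)<.5)
    if w.sum()>3: print(y,w.sum(),np.percentile(q[w,2]*1000,[5,50,95]).round(1))
E
```

```text
-66 53 [42.9 44.  52.8]
-65 39 [42.6 43.8 54.5]
-64 40 [42.6 44.7 55.2]
-63 45 [43.6 44.3 54.2]
-62 54 [42.7 43.9 53.1]
-61 8 [48.  54.6 55.7]
-60 9 [52.6 54.4 55.2]
-59 6 [52.3 53.4 54.3]
-58 4 [54.4 54.9 55.4]
-56 60 [56.7 57.8 58.8]
-55 53 [56.5 57.6 58.6]
-54 29 [56.6 57.4 59.5]
-53 45 [57.5 58.3 59.2]
-52 62 [56.7 57.8 59. ]
-51 54 [56.2 57.8 58.5]
-50 57 [53.1 56.9 59.3]
-49 76 [53.5 54.9 58.5]
-48 44 [53.7 54.7 55.3]
-47 31 [53.3 55.4 56.3]
-46 51 [54.3 54.9 56.4]
-45 62 [53.7 54.7 55.9]
```

The bar begins right at the card's front edge, with no gap. I'll hand in.

```bash
python3 -c "
from rig import bot
print(bot.hand_in())"
```

```text
the job is handed in; nothing more can be done
None
```

The top card was pushed flat onto the deck, pressed against the sprung bar at about 8.5 N for over half a second, and left square with no visible gap; the lower cards and bystanders look undisturbed, and the job is handed in, though no verdict came back.

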